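Load the light's battery base

TASK

The light's power base has no battery in it. Press its push-push hatch so that it springs open, take from the charging tray the one pack of the three that fills the battery well and lower it in gently, with its brass contacts toward the hatch's hinge, then press the hatch down until it latches shut. Leave the other two packs where they lie in the tray.

Things in the scene. Friction and masses are not known exactly. Their poses are not given: they have to be found in the camera images.
- base: Power base of a studio light, dark plastic, fixed, 156 x 96 mm; origin on the table under the middle of its battery well. x points from the front latch toward the hinge, y across, z up. In front of the well a latch housing 48 mm high, behind it (x 35 to 89 mm) a rear housing 52 mm high. With the hatch open nothing hangs over the well.
- well_center (a point): Middle of the well's floor, 18 mm above the table; axes as the base's. The well is 61 mm long (x), 41 mm wide (y). Its end walls rise 36 mm above its floor, 6 mm higher than a seated pack: no room for fingers there. Its long sides are open over the middle 41 mm, with nothing above floor height beside them, so fingers can go down there across a pack's width.
- well_contacts (a point): Where the middle of a seated pack's contact end comes to lie: at the well's end near the hinge, 29 mm from the well's middle, 15 mm above its floor.
- hatch (a joint): Angle of the hatch, rad: 0 latched shut (underside 62 mm above the table), 1.85 fully open, leaning back past upright. A damped spring (0.1 N m) swings it open in 2 s and holds it there. Push-push latch: pressed down at the latch to its stop, 7 mm below shut (-0.075), and let go, it comes free; swung down, pressed to the same stop and let go, it stays latched at 0. It takes 2 to 5 N; let go short of the stop nothing changes and it can be pressed again.
- hatch_press (a point): Where the hatch is pressed: on its upper face, above the latch, 99 mm from the hinge line, 15 mm from the front edge; moves with the hatch. Its z axis is the normal of that face (up when shut). The hatch is a light grey plate, 114 x 60 mm, 5 mm thick.
- hatch_hinge (a point): Middle of the hatch's hinge line, 62 mm above the table, 52 mm behind the well's middle; the hinge runs along the base's y axis. The point turns with the hatch: the plate reaches 114 mm from here along the point's -x, its upper face 5 mm along the point's +z.
- tray: Light grey charging tray, fixed, 84 x 145 mm; origin on the table under its middle. Three bays along its x axis, 47 mm apart along y; bay floors 4 mm and walls between bays 22 mm above the table. The bays' ends are open but for lips 7 mm high, 39 mm from the middle: fingers can reach a pack's ends. Neighbouring packs are 9 mm apart: no finger goes between them.
- pack_short_center (a point): Centre (half-way up) of a grey battery pack 50 mm long, 38 mm wide, 30 mm high, 150 g; x axis along its length toward its dark end with the brass contacts, z up. Too short for the well. The three packs look alike but for length; each lies in one of the tray's bays.
- pack_medium_center (a point): Centre (half-way up) of the battery pack 58 mm long, 38 mm wide, 30 mm high, about 150 g; x axis along its length toward its dark end with the brass contacts, z up. It fills the well, with 1.5 mm to spare all round. It lies in one of the tray's bays, contacts toward the tray's -x.
- pack_medium_contacts (a point): Middle of that pack's contact end, 29 mm from its centre along its x axis.
- pack_long_center (a point): Centre (half-way up) of the battery pack 66 mm long, 38 mm wide, 30 mm high, 150 g; axes as for the others. Too long for the well. It lies in one of the tray's bays.
- bare_table (a point): A spot of bare table top between tray and base, always clear for 70 mm round, where a pack can be put down and taken again another way.

How it is judged:
By the outcome, as a careful person would: the job done as asked, in the order asked, and still so for the second after the job is handed in, with the robot touching nothing.
It also fails if it takes over 72 s, if anything falls off the work surface, if the arm or the gripper's body presses on something with over 40 N, if the wrist force passes 120 N, or if a joint passes its speed limit or range.

ROBOT

A 7-joint arm with a two-finger parallel gripper is mounted at the origin on the work surface; the furniture and walls round the work are solid. World frame = base frame: x ahead of the robot, y to its left, z up, the work surface at z = 0. Lengths are in m, angles in rad, forces in N, time in s.
With the tool pointing down it reaches from about 0.4 to 0.85 m from the base axis. Payload 10.4 kg.
Tool frame: the origin (TCP) lies between the finger pads; the fingertips stand 11 mm ahead of it and the grasp point (between the pads) lies 8 mm behind it (r.tcp_to_tips is the distance from the TCP to the fingertips, in m); z points along the fingers, y is the line along which they close (so a half turn about z gives the same grasp; the last joint's range is limited). The gripper opens to 87 mm and grips with 3 to 60 N. Pads are 19 mm wide; open, the fingers measure 117 mm over their backs; the gripper's body (75 mm by 190 mm) begins 51 mm behind the grasp point.
Start: joints at [1.191, 0.332, -0.065, 1.46, 0.022, 1.35, -0.088], TCP at [0.218, -0.586, 0.234] pointing down, gripper open.
Joint ranges: [-2.6, 2.6], [-0.5, 2.12], [-1.47, 1.34], [0.16, 2.42], [-1.27, 4.41], [0.06, 2.06], [-2.6, 2.6]. Speed limits (rad/s): [2.22, 2.22, 2.79, 2.79, 3.14, 3.14, 3.14].

INTERFACE

Orientations are given as a unit quaternion [x, y, z, w].
In Python, from bench import r gives the robot as it stands. The module is installed in compiled form; this text tells all that it offers.
- The arm moves only by the shell command python3 -m crank 'ROWS' [FORCE]. ROWS is JSON, a list of rows, each an object of numbers: "claw": the closure, from -1 (fully open) to 1 (shut); "dx", "dy", "dz": the shift along the tool's x, y, z each as a share of 3 cm, from -1 to 1; "ax", "ay", "az": the turn, a rotation vector about the tool's x, y, z each as a share of 6 degrees, from -1 to 1. A call has 1 to 8 rows; each row shifts and turns the commanded pose from where the row before left it, along the tool's axes as they then stand; what a row does not reach is not made up. A row lasts 1/12 s, in which the tool goes at most 41.7 mm and 7.16 degrees, less where a joint would pass 70% of its speed; a pose out of reach is approached as far as the arm can. A call with a number of a shift or a turn outside -1 to 1 is refused whole. A call with a gripper value outside its range is refused whole. The fingers move at their own pace and stop on an object; FORCE is the grip in N (left out, the last holds). Time passes only in rows, so rows that do not move let the fingers close. It gives the time, the measured TCP pose, the force, the opening and the grip force at its end, in the units of the state.
- r.read_state(): the state, without advancing time (a new reading comes with each control period).
- r.camera(name): name is "side" or "top" or "wrist"; returns a dict with "color" (480x640x3 uint8, red, green, blue), "mtx" (3x3 intrinsics, pixels), "R" (3x3) and "t" (3): a world point X has camera coordinates R X + t; the wrist camera has in their place "hand_eye" (4x4, takes a point from camera to tool coordinates, whose origin is the TCP and whose axes are the flange's). Camera axes: x right, y down, z forward; pixel columns grow to the right and rows downward; lengths in m; the calibration is good to about 2 mm. A picture is of the moment at which its call begins: read the wrist's pose just before it. There is no depth.
- r.close_job(): hands the job in; it is judged then, once.
The state is a dict: "time": time; "joint_positions": joint angles; "joint_vel": joint speeds; "joint_torque": joint torques, N m; "ee_pos": TCP position; "eef_rot": TCP orientation; "ft_force": force on the tool from outside, world axes, zero at the start; "torque": the same for the moment, N m; "width": finger opening in m; "grip_force": force on a finger pad.
Only numpy, scipy, OpenCV 4.12 (cv2) and the standard library are available. Lean on these libraries where they do the work, as an engineer would, in place of code of your own. Each camera call takes 0.05 s, during which the arm holds its last target. There are 200 camera calls.

## Working session

There is one attempt and no reset: what is moved stays moved. The work goes in short steps, Python scripts to look and compute and a shell command to move; the robot and the scene stay as the last step left them, time stands still between calls to the robot, and variables do not carry over. Pictures are saved under pics/ and viewed, at most 10 in all, crops included, and the job is handed in when it is done.

```bash
mkdir -p pics
python3 - <<'E'
from bench import r
import cv2,numpy as np
s=r.read_state();print({k:np.round(v,3).tolist() for k,v in s.items()})
for n in("top","side"):
    c=r.camera(n);cv2.imwrite(f"pics/{n}0.png",c["color"][:,:,::-1]);np.savez(f"{n}.npz",**c)
    print(n,c["mtx"].round(1).tolist(),(-c["R"].T@c["t"]).round(3))
E
```

```text
{'time': 0.0, 'joint_positions': [1.191, 0.333, -0.065, 1.461, 0.022, 1.35, -0.088], 'joint_vel': [0.0, -0.001, -0.001, 0.0, 0.0, -0.002, -0.003], 'joint_torque': [0.0, -62.325, 0.025, -38.99, -0.061, 0.04, 0.0], 'ee_pos': [0.218, -0.585, 0.233], 'eef_rot': [0.984, 0.177, -0.0, -0.001], 'ft_force': [0.287, -0.072, 0.028], 'torque': [-0.03, -0.035, 0.037], 'grip_force': 0.0, 'width': 0.087}
top [[523.8, 0.0, 315.4], [0.0, 523.8, 243.2], [0.0, 0.0, 1.0]] [0.377 0.048 1.168]
side [[481.5, 0.0, 321.9], [0.0, 481.5, 237.2], [0.0, 0.0, 1.0]] [ 0.482 -0.783  0.566]
```

View pics/top0.png

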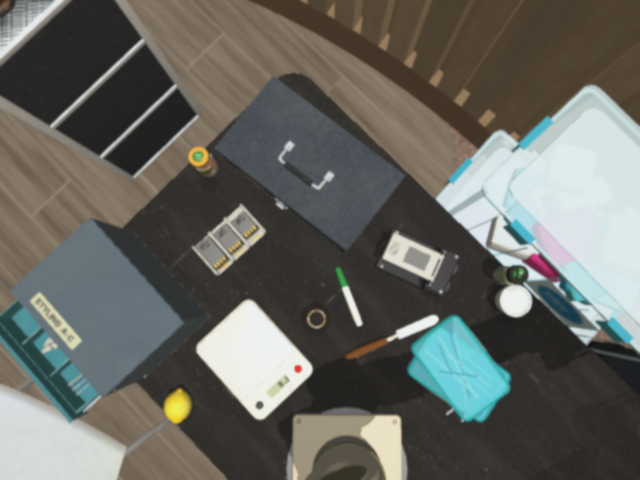

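View pics/side0.png

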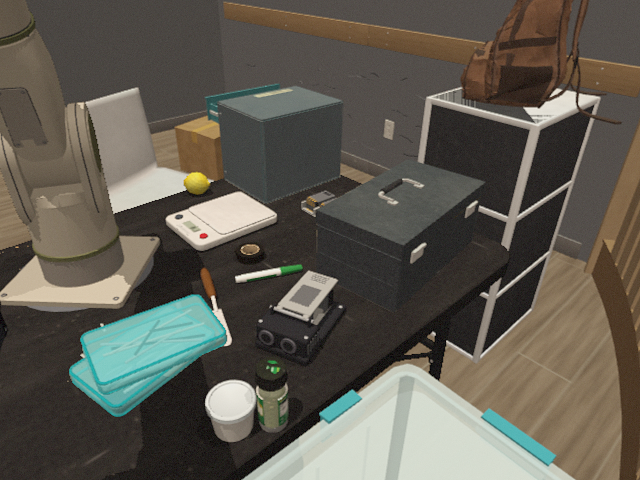

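The top view shows the tray around (229,240), the base around (418,262), with its hinge toward one end. I'll take enlarged crops and check the axes.

```bash
cat > h.py <<'E'
import numpy as np,cv2
def ray(n,p,z):
    c=np.load(n+".npz");d=c["R"].T@np.linalg.inv(c["mtx"])@[p[0],p[1],1];o=-c["R"].T@c["t"]
    return o+d*(z-o[2])/d[2]
def proj(n,X):
    c=np.load(n+".npz");q=c["mtx"]@(c["R"]@np.array(X,float)+c["t"]);return q[:2]/q[2]
E
python3 - <<'E'
from h import *
print(ray("top",(229,240),.02),ray("top",(418,262),.05),proj("top",(0,0,0)),proj("top",(.218,-.585,.23)),proj("side",(.218,-.585,.23)))
i=cv2.imread("pics/top0.png")
a=cv2.resize(i[190:290,180:280],(400,400),interpolation=2);b=cv2.resize(i[215:315,370:470],(400,400),interpolation=2)
cv2.imwrite("pics/crop0.png",np.hstack([a,b]))
E
```

```text
[0.49358606 0.25817251 0.02      ] [ 0.44287135 -0.15178237  0.05      ] [346.78846034 469.20692094] [689.61420961 385.33466375] [-48.17076908 484.11914281]
```

View pics/crop0.png

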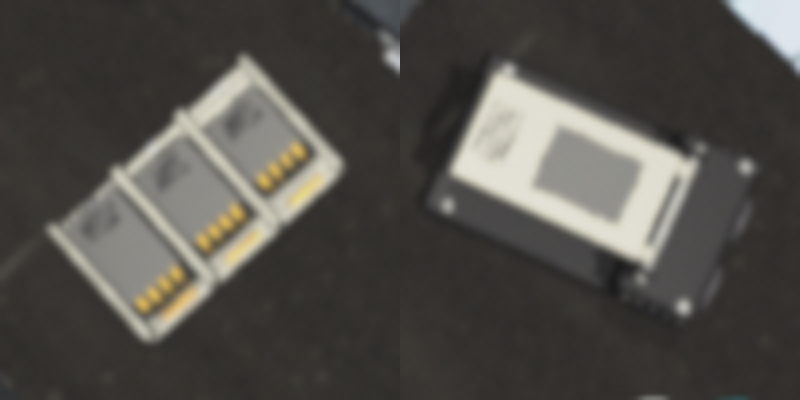

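The left crop shows the three packs with contacts toward the lower right of the tray. The right crop shows the hatch plate, front edge at left (500,70)-(450,172) and hinge at right (695,162)-(648,265).

Run:
```python
from h import *
f=lambda x,y:(180+x/4-.4,190+y/4-.4)
g=lambda x,y:(370+(x-400)/4-.4,215+y/4-.4)
A,B,C,D=[ray("top",g(*p),.067) for p in((502,72),(450,172),(695,162),(648,265))]
fm=(A+B)/2;hm=(C+D)/2;d=(hm-fm)[:2];print("len",np.linalg.norm(d),np.linalg.norm(A-B))
yaw=np.arctan2(d[1],d[0]);u=d/np.linalg.norm(d);mid=(fm+hm)[:2]/2
# plate middle is 57 from hinge => base x=-5
well=mid+u*.005;print("yaw",np.degrees(yaw),"well",well,"press",well-u*.047,"hinge",well+u*.052)
T=[ray("top",f(*p),.022) for p in((52,228),(243,57),(342,165),(150,340))]
print(np.array(T).round(3));c=np.mean(T,0);ya=((T[0]-T[3])+(T[1]-T[2]))[:2];print("tray",c,"yaw x",np.degrees(np.arctan2(ya[1],ya[0])),np.linalg.norm(T[0]-T[1]),np.linalg.norm(T[0]-T[3]))
```

```text
len 0.112354384874733 0.05978501945955778
yaw -115.41509642497051 well [ 0.45134273 -0.14296953] press [ 0.47151387 -0.10051808] hinge [ 0.42902573 -0.18993708]
[[0.479 0.338 0.022]
 [0.574 0.234 0.022]
 [0.514 0.178 0.022]
 [0.417 0.283 0.022]]
tray [0.49589595 0.25822811 0.022     ] yaw x 42.24822450886404 0.14111376250306676 0.08286247631546612
```

```bash
python3 - <<'E'
from h import *
from bench import r
print(r.tcp_to_tips,r.camera("wrist")["hand_eye"].round(3).tolist());print("bare",ray("top",(298,265),0))
E
R='{"claw":1,"dx":0.846,"dy":-0.763}'
python3 -m crank '[{"claw":1,"dx":0.8,"dy":-0.72},{"claw":1,"dx":0.8,"dy":-0.72},{"claw":1,"dx":0.8,"dy":-0.72},{"claw":1,"dx":0.8,"dy":-0.72},{"claw":1,"dx":0.8,"dy":-0.72},{"claw":1,"dx":0.8,"dy":-0.72},{"claw":1,"dx":0.8,"dy":-0.72},{"claw":1,"dx":0.8,"dy":-0.72}]' 10
python3 -m crank '[{"claw":1,"dx":0.8,"dy":-0.72},{"claw":1,"dx":0.8,"dy":-0.72},{"claw":1,"dx":0.8,"dy":-0.72},{"claw":1,"dx":0.8,"dy":-0.72},{"claw":1,"dx":0.8,"dy":-0.72},{"claw":1,"dx":0.8,"dy":-0.72},{"claw":1,"dx":0.8,"dy":-0.72},{"claw":1,"dx":0.8,"dy":-0.72}]'
```

```text
0.011 [[0.0, -0.959, -0.285, 0.079], [1.0, 0.001, -0.0, -0.0], [0.001, -0.285, 0.959, -0.152], [0.0, 0.0, 0.0, 1.0]]
bare [0.43929341 0.10645432 0.        ]invalid input at $[0]: expected keys claw, dx, dy, dz, ax, ay, az
invalid input at $[0]: expected keys claw, dx, dy, dz, ax, ay, az
```

```bash
python3 -m crank '[{"claw":1,"dx":0.8,"dy":-0.72,"dz":0,"ax":0,"ay":0,"az":0},{"claw":1,"dx":0.8,"dy":-0.72,"dz":0,"ax":0,"ay":0,"az":0},{"claw":1,"dx":0.8,"dy":-0.72,"dz":0,"ax":0,"ay":0,"az":0},{"claw":1,"dx":0.8,"dy":-0.72,"dz":0,"ax":0,"ay":0,"az":0},{"claw":1,"dx":0.8,"dy":-0.72,"dz":0,"ax":0,"ay":0,"az":0},{"claw":1,"dx":0.8,"dy":-0.72,"dz":0,"ax":0,"ay":0,"az":0},{"claw":1,"dx":0.8,"dy":-0.72,"dz":0,"ax":0,"ay":0,"az":0},{"claw":1,"dx":0.8,"dy":-0.72,"dz":0,"ax":0,"ay":0,"az":0}]' 10
python3 -m crank '[{"claw":1,"dx":0.8,"dy":-0.72,"dz":0,"ax":0,"ay":0,"az":0},{"claw":1,"dx":0.8,"dy":-0.72,"dz":0,"ax":0,"ay":0,"az":0},{"claw":1,"dx":0.8,"dy":-0.72,"dz":0,"ax":0,"ay":0,"az":0},{"claw":1,"dx":0.8,"dy":-0.72,"dz":0,"ax":0,"ay":0,"az":0},{"claw":1,"dx":0.8,"dy":-0.72,"dz":0,"ax":0,"ay":0,"az":0},{"claw":1,"dx":0.8,"dy":-0.72,"dz":0,"ax":0,"ay":0,"az":0},{"claw":1,"dx":0.8,"dy":-0.72,"dz":0,"ax":0,"ay":0,"az":0},{"claw":1,"dx":0.8,"dy":-0.72,"dz":0,"ax":0,"ay":0,"az":0}]'
```

```text
time: 0.82
ee_pos: [0.3382, -0.3551, 0.2335]
eef_rot: [0.984, 0.177, -0.0, 0.0]
ft_force: [1.0, -0.2, -0.2]
width: 0.0418
grip_force: 0.0
time: 1.48
ee_pos: [0.4577, -0.1262, 0.2335]
eef_rot: [0.984, 0.177, -0.0, 0.0]
ft_force: [0.6, -0.6, -0.6]
width: 0.0011
grip_force: 0.0
```

```bash
python3 -m crank '[{"claw":1,"dx":0.73,"dy":-0.64,"dz":0.5,"ax":0,"ay":0,"az":0},{"claw":1,"dx":0,"dy":0,"dz":1,"ax":0,"ay":0,"az":0},{"claw":1,"dx":0,"dy":0,"dz":1,"ax":0,"ay":0,"az":0},{"claw":1,"dx":0,"dy":0,"dz":1,"ax":0,"ay":0,"az":0},{"claw":1,"dx":0,"dy":0,"dz":1,"ax":0,"ay":0,"az":0},{"claw":1,"dx":0,"dy":0,"dz":0.3,"ax":0,"ay":0,"az":0},{"claw":1,"dx":0,"dy":0,"dz":0.2,"ax":0,"ay":0,"az":0},{"claw":1,"dx":0,"dy":0,"dz":0.1,"ax":0,"ay":0,"az":0}]'
python3 -m crank '[{"claw":1,"dx":0,"dy":0,"dz":0.1,"ax":0,"ay":0,"az":0},{"claw":1,"dx":0,"dy":0,"dz":0,"ax":0,"ay":0,"az":0}]'
```

```text
time: 2.15
ee_pos: [0.4713, -0.1022, 0.0807]
eef_rot: [0.984, 0.177, -0.0, -0.0]
ft_force: [-2.3, -1.8, 0.7]
width: 0.0005
grip_force: 0.0
time: 2.32
ee_pos: [0.4718, -0.1027, 0.0785]
eef_rot: [0.984, 0.177, 0.001, 0.001]
ft_force: [-1.9, -2.9, 0.1]
width: 0.0006
grip_force: 0.4
```

```bash
python3 -m crank '[{"claw":1,"dx":0,"dy":0,"dz":0.1,"ax":0,"ay":0,"az":0},{"claw":1,"dx":0,"dy":0,"dz":0.1,"ax":0,"ay":0,"az":0}]'
python3 -m crank '[{"claw":1,"dx":0,"dy":0,"dz":0.05,"ax":0,"ay":0,"az":0},{"claw":1,"dx":0,"dy":0,"dz":0.05,"ax":0,"ay":0,"az":0}]'
```

```text
time: 2.48
ee_pos: [0.472, -0.1027, 0.0725]
eef_rot: [0.984, 0.177, 0.001, 0.001]
ft_force: [-3.6, -4.2, 8.6]
width: 0.0003
grip_force: 3.0
time: 2.65
ee_pos: [0.4723, -0.1029, 0.0708]
eef_rot: [0.984, 0.177, 0.001, 0.001]
ft_force: [-17.0, -2.8, 43.1]
width: 0.0005
grip_force: 19.7
```

```bash
python3 -m crank '[{"claw":1,"dx":0,"dy":0,"dz":-0.3,"ax":0,"ay":0,"az":0},{"claw":1,"dx":0.2,"dy":-0.2,"dz":-1,"ax":0,"ay":0,"az":0},{"claw":1,"dx":0.2,"dy":-0.2,"dz":-1,"ax":0,"ay":0,"az":0},{"claw":1,"dx":0,"dy":0,"dz":-1,"ax":0,"ay":0,"az":0},{"claw":1,"dx":0,"dy":0,"dz":-1,"ax":0,"ay":0,"az":0},{"claw":1,"dx":0,"dy":0,"dz":-1,"ax":0,"ay":0,"az":0},{"claw":1,"dx":0,"dy":0,"dz":-1,"ax":0,"ay":0,"az":0},{"claw":1,"dx":0,"dy":0,"dz":-1,"ax":0,"ay":0,"az":0}]'
python3 - <<'E'
from h import *
b=ray("side",(395,303),0);print(b)
for z in(.1,.15,.2):print(z,proj("side",[b[0],b[1],z]))
E
```

```text
time: 3.32
ee_pos: [0.4785, -0.086, 0.2896]
eef_rot: [0.984, 0.178, 0.001, 0.0]
ft_force: [1.1, 0.1, 0.1]
width: 0.0006
grip_force: 0.0
[ 0.61314012 -0.07745183  0.        ]
0.1 [400.61248229 258.26327111]
0.15 [403.68561913 233.76749853]
0.2 [406.95998864 207.66771356]
```

```bash
python3 -m crank '[{"claw":-1,"dx":0.38,"dy":-0.88,"dz":0,"ax":0,"ay":0,"az":0},{"claw":-1,"dx":0.38,"dy":-0.88,"dz":0,"ax":0,"ay":0,"az":0},{"claw":-1,"dx":0.38,"dy":-0.88,"dz":0,"ax":0,"ay":0,"az":0},{"claw":-1,"dx":0.38,"dy":-0.88,"dz":0,"ax":0,"ay":0,"az":0},{"claw":-1,"dx":0.38,"dy":-0.88,"dz":0,"ax":0,"ay":0,"az":0},{"claw":-1,"dx":0.38,"dy":-0.88,"dz":0,"ax":0,"ay":0,"az":0},{"claw":-1,"dx":0.38,"dy":-0.88,"dz":0,"ax":0,"ay":0,"az":0},{"claw":-1,"dx":0.38,"dy":-0.88,"dz":0,"ax":0,"ay":0,"az":0}]'
python3 -m crank '[{"claw":-1,"dx":0.38,"dy":-0.88,"dz":0,"ax":0,"ay":0,"az":0},{"claw":-1,"dx":0.38,"dy":-0.88,"dz":0,"ax":0,"ay":0,"az":0},{"claw":-1,"dx":0.38,"dy":-0.88,"dz":0,"ax":0,"ay":0,"az":0},{"claw":-1,"dx":0.38,"dy":-0.88,"dz":0,"ax":0,"ay":0,"az":0},{"claw":-1,"dx":0,"dy":0,"dz":0.6,"ax":0,"ay":0,"az":-1},{"claw":-1,"dx":0,"dy":0,"dz":0.6,"ax":0,"ay":0,"az":-1},{"claw":-1,"dx":0,"dy":0,"dz":0.6,"ax":0,"ay":0,"az":-1},{"claw":-1,"dx":0,"dy":0,"dz":0.6,"ax":0,"ay":0,"az":-1}]'
python3 -m crank '[{"claw":-1,"dx":0,"dy":0,"dz":0,"ax":0,"ay":0,"az":-1},{"claw":-1,"dx":0,"dy":0,"dz":0,"ax":0,"ay":0,"az":-1},{"claw":-1,"dx":0,"dy":0,"dz":0,"ax":0,"ay":0,"az":-1},{"claw":-1,"dx":0,"dy":0,"dz":0,"ax":0,"ay":0,"az":-1},{"claw":-1,"dx":0,"dy":0,"dz":0,"ax":0,"ay":0,"az":-1},{"claw":-1,"dx":0,"dy":0,"dz":0,"ax":0,"ay":0,"az":-1},{"claw":-1,"dx":0,"dy":0,"dz":0,"ax":0,"ay":0,"az":-1},{"claw":-1,"dx":0,"dy":0,"dz":0,"ax":0,"ay":0,"az":-1}]'
python3 -m crank '[{"claw":-1,"dx":0,"dy":0,"dz":0,"ax":0,"ay":0,"az":-1},{"claw":-1,"dx":0,"dy":0,"dz":0,"ax":0,"ay":0,"az":-1},{"claw":-1,"dx":0,"dy":0,"dz":0,"ax":0,"ay":0,"az":-1},{"claw":-1,"dx":0,"dy":0,"dz":0,"ax":0,"ay":0,"az":-1},{"claw":-1,"dx":0,"dy":0,"dz":0,"ax":0,"ay":0,"az":-1},{"claw":-1,"dx":0,"dy":0,"dz":0,"ax":0,"ay":0,"az":-1},{"claw":-1,"dx":0,"dy":0,"dz":0,"ax":0,"ay":0,"az":-0.6},{"claw":-1,"dx":0,"dy":0,"dz":0,"ax":0,"ay":0,"az":0}]'
cat >> h.py <<'E'
from scipy.spatial.transform import Rotation as Ro
def snap(name,zoom=None):
    from bench import r
    s=r.read_state();c=r.camera("wrist");T=np.eye(4);T[:3,:3]=Ro.from_quat(s["eef_rot"]).as_matrix();T[:3,3]=s["ee_pos"]
    M=T@c["hand_eye"];np.savez("wrist.npz",mtx=c["mtx"],R=M[:3,:3].T,t=-M[:3,:3].T@M[:3,3]);cv2.imwrite(f"pics/{name}.png",c["color"][:,:,::-1])
    print(s["time"],np.round(s["ee_pos"],4),"yaw of tool y",np.degrees(np.arctan2(T[1,1],T[0,1])),s["joint_positions"][6])
E
python3 -c "
from h import *
snap('w1')"
```

```text
time: 3.98
ee_pos: [0.49, 0.1452, 0.2881]
eef_rot: [0.984, 0.178, 0.001, -0.0]
ft_force: [-0.8, 0.3, 0.3]
width: 0.0459
grip_force: 0.0
time: 4.65
ee_pos: [0.4957, 0.2589, 0.2151]
eef_rot: [0.925, 0.381, 0.001, -0.0]
ft_force: [-0.1, -1.4, -0.2]
width: 0.0865
grip_force: 0.0
time: 5.32
ee_pos: [0.4959, 0.2586, 0.2159]
eef_rot: [0.69, 0.724, 0.001, -0.0]
ft_force: [0.5, -1.0, -1.4]
width: 0.0868
grip_force: 0.0
time: 5.98
ee_pos: [0.4959, 0.2585, 0.2157]
eef_rot: [0.405, 0.914, 0.001, -0.0]
ft_force: [0.1, 0.4, -0.7]
width: 0.0867
grip_force: 0.0
5.9833 [0.4959 0.2585 0.2157] yaw of tool y 42.21085005143844 -0.11632942074523821
```

View pics/w1.png

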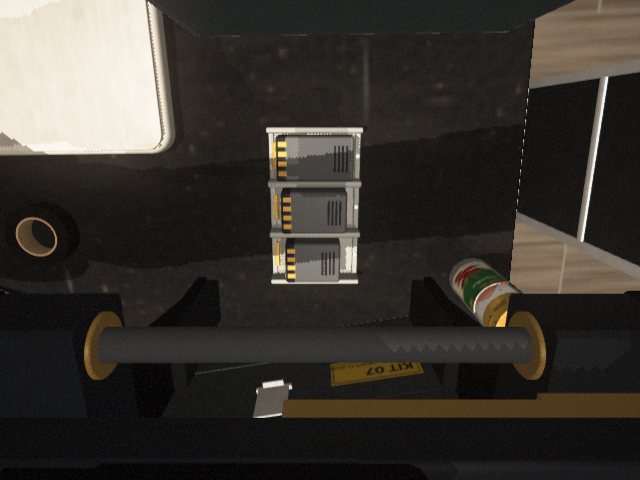

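Top to bottom in the view: long, medium (middle bay, about x 281–348, y 188–232), short. I'll zoom in on the middle one.

Run:
```python
import cv2
i=cv2.imread("pics/w1.png");cv2.imwrite("pics/w1c.png",cv2.resize(i[120:290,260:370],None,fx=3.5,fy=3.5,interpolation=2))
```

```text
(no output)
```

View pics/w1c.png

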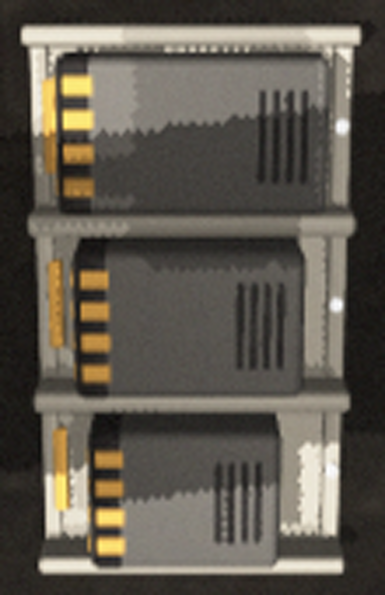

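Run:
```python
from h import *
f=lambda x,y:(260+x/3.5-.3,120+y/3.5-.3)
a,b=ray("wrist",f(78,318),.034),ray("wrist",f(303,316),.034)
c=ray("wrist",f(190.5,316),.034);d=b-a;print(a,b,c,"len",np.linalg.norm(d),"yaw",np.degrees(np.arctan2(d[1],d[0])))
p,q=ray("wrist",f(190,242),.034),ray("wrist",f(190,392),.034);print("w",np.linalg.norm(p-q))
t=np.radians(42.21);D=(c-[.4959,.2585,0])[:2];print("dy",D@[np.cos(t),np.sin(t)],"dx",D@[-np.sin(t),np.cos(t)])
```

```text
[0.47350751 0.24190416 0.034     ] [0.51488685 0.28015271 0.034     ] [0.49402905 0.26122163 0.034     ] len 0.0563489207108711 yaw 42.74841858260338
w 0.038419196315782556
dy 0.00044273472396505156 dx 0.0032728745025303032
```

```bash
python3 -m crank '[{"claw":-1,"dx":0.11,"dy":0.01,"dz":1,"ax":0,"ay":0,"az":0},{"claw":-1,"dx":0,"dy":0,"dz":1,"ax":0,"ay":0,"az":0},{"claw":-1,"dx":0,"dy":0,"dz":1,"ax":0,"ay":0,"az":0},{"claw":-1,"dx":0,"dy":0,"dz":1,"ax":0,"ay":0,"az":0},{"claw":-1,"dx":0,"dy":0,"dz":1,"ax":0,"ay":0,"az":0},{"claw":-1,"dx":0,"dy":0,"dz":1,"ax":0,"ay":0,"az":0},{"claw":-1,"dx":0,"dy":0,"dz":0.48,"ax":0,"ay":0,"az":0},{"claw":-1,"dx":0,"dy":0,"dz":0,"ax":0,"ay":0,"az":0}]' 20
python3 -m crank '[{"claw":1,"dx":0,"dy":0,"dz":0,"ax":0,"ay":0,"az":0},{"claw":1,"dx":0,"dy":0,"dz":0,"ax":0,"ay":0,"az":0},{"claw":1,"dx":0,"dy":0,"dz":0,"ax":0,"ay":0,"az":0},{"claw":1,"dx":0,"dy":0,"dz":0,"ax":0,"ay":0,"az":0},{"claw":1,"dx":0,"dy":0,"dz":0,"ax":0,"ay":0,"az":0},{"claw":1,"dx":0,"dy":0,"dz":0,"ax":0,"ay":0,"az":0},{"claw":1,"dx":0,"dy":0,"dz":0,"ax":0,"ay":0,"az":0},{"claw":1,"dx":0,"dy":0,"dz":0,"ax":0,"ay":0,"az":0}]' 20
```

```text
time: 6.7
ee_pos: [0.4925, 0.2601, 0.0186]
eef_rot: [0.407, 0.913, -0.001, -0.001]
ft_force: [-0.2, -0.9, 0.9]
width: 0.0869
grip_force: 0.0
time: 7.37
ee_pos: [0.4942, 0.2607, 0.0218]
eef_rot: [0.407, 0.914, 0.0, 0.0]
ft_force: [-1.1, -1.7, 6.7]
width: 0.0575
grip_force: 20.0
```

```bash
python3 -m crank '[{"claw":1,"dx":0,"dy":0,"dz":-0.5,"ax":0,"ay":0,"az":0},{"claw":1,"dx":0,"dy":0,"dz":-1,"ax":0,"ay":0,"az":0},{"claw":1,"dx":0,"dy":0,"dz":-1,"ax":0,"ay":0,"az":0},{"claw":1,"dx":0,"dy":0,"dz":-0.5,"ax":0,"ay":0,"az":0},{"claw":1,"dx":-0.21,"dy":-0.84,"dz":0,"ax":0,"ay":0,"az":0},{"claw":1,"dx":-0.21,"dy":-0.84,"dz":0,"ax":0,"ay":0,"az":0},{"claw":1,"dx":-0.21,"dy":-0.84,"dz":0,"ax":0,"ay":0,"az":0},{"claw":1,"dx":-0.21,"dy":-0.84,"dz":0,"ax":0,"ay":0,"az":0}]'
python3 -m crank '[{"claw":1,"dx":-0.21,"dy":-0.84,"dz":0,"ax":0,"ay":0,"az":0},{"claw":1,"dx":-0.21,"dy":-0.84,"dz":0,"ax":0,"ay":0,"az":0},{"claw":1,"dx":0,"dy":0,"dz":0,"ax":0,"ay":0,"az":-0.93},{"claw":1,"dx":0,"dy":0,"dz":0,"ax":0,"ay":0,"az":-0.93},{"claw":1,"dx":0,"dy":0,"dz":0,"ax":0,"ay":0,"az":-0.93},{"claw":1,"dx":0,"dy":0,"dz":0,"ax":0,"ay":0,"az":-0.93},{"claw":1,"dx":0,"dy":0,"dz":0,"ax":0,"ay":0,"az":0},{"claw":1,"dx":0,"dy":0,"dz":0,"ax":0,"ay":0,"az":0}]'
python3 -c "
from h import *
snap('w2')"
```

```text
time: 8.03
ee_pos: [0.4349, 0.1736, 0.111]
eef_rot: [0.406, 0.914, -0.0, -0.0]
ft_force: [0.5, 0.2, -0.4]
width: 0.0581
grip_force: 20.0
time: 8.7
ee_pos: [0.4067, 0.1313, 0.1112]
eef_rot: [0.223, 0.975, -0.0, -0.0]
ft_force: [0.8, -0.9, -2.0]
width: 0.0581
grip_force: 20.0
8.7 [0.4067 0.1313 0.1112] yaw of tool y 64.19370166388242 0.5128183706600151
```

```bash
python3 -m crank '[{"claw":1,"dx":0,"dy":0,"dz":1,"ax":0,"ay":0,"az":0},{"claw":1,"dx":0,"dy":0,"dz":1,"ax":0,"ay":0,"az":0},{"claw":1,"dx":0,"dy":0,"dz":0.6,"ax":0,"ay":0,"az":0},{"claw":1,"dx":0,"dy":0,"dz":0.3,"ax":0,"ay":0,"az":0},{"claw":1,"dx":0,"dy":0,"dz":0.12,"ax":0,"ay":0,"az":0},{"claw":1,"dx":0,"dy":0,"dz":0.07,"ax":0,"ay":0,"az":0},{"claw":1,"dx":0,"dy":0,"dz":0,"ax":0,"ay":0,"az":0},{"claw":1,"dx":0,"dy":0,"dz":0,"ax":0,"ay":0,"az":0}]'
```

```text
time: 9.42
ee_pos: [0.4076, 0.1315, 0.0194]
eef_rot: [0.222, 0.975, 0.0, 0.001]
ft_force: [1.3, -1.3, -1.7]
width: 0.0579
grip_force: 20.0
```

```bash
python3 -m crank '[{"claw":1,"dx":0,"dy":0,"dz":0.04,"ax":0,"ay":0,"az":0},{"claw":-1,"dx":0,"dy":0,"dz":0,"ax":0,"ay":0,"az":0},{"claw":-1,"dx":0,"dy":0,"dz":0,"ax":0,"ay":0,"az":0},{"claw":-1,"dx":0,"dy":0,"dz":0,"ax":0,"ay":0,"az":0},{"claw":-1,"dx":0,"dy":0,"dz":0,"ax":0,"ay":0,"az":0},{"claw":-1,"dx":0,"dy":0,"dz":-0.7,"ax":0,"ay":0,"az":0},{"claw":-1,"dx":0,"dy":0,"dz":-1,"ax":0,"ay":0,"az":0},{"claw":-1,"dx":0,"dy":0,"dz":-1,"ax":0,"ay":0,"az":0}]'
python3 -m crank '[{"claw":-1,"dx":0,"dy":0,"dz":0,"ax":0,"ay":0,"az":1},{"claw":-1,"dx":0,"dy":0,"dz":0,"ax":0,"ay":0,"az":1},{"claw":-1,"dx":0,"dy":0,"dz":0,"ax":0,"ay":0,"az":1},{"claw":-1,"dx":0,"dy":0,"dz":0,"ax":0,"ay":0,"az":1},{"claw":-1,"dx":0,"dy":0,"dz":0,"ax":0,"ay":0,"az":1},{"claw":-1,"dx":0,"dy":0,"dz":0,"ax":0,"ay":0,"az":1},{"claw":-1,"dx":0,"dy":0,"dz":0,"ax":0,"ay":0,"az":1},{"claw":-1,"dx":0,"dy":0,"dz":0,"ax":0,"ay":0,"az":1}]'
python3 -m crank '[{"claw":-1,"dx":0,"dy":0,"dz":0,"ax":0,"ay":0,"az":1},{"claw":-1,"dx":0,"dy":0,"dz":0,"ax":0,"ay":0,"az":1},{"claw":-1,"dx":0,"dy":0,"dz":0,"ax":0,"ay":0,"az":1},{"claw":-1,"dx":0,"dy":0,"dz":0,"ax":0,"ay":0,"az":1},{"claw":-1,"dx":0,"dy":0,"dz":0,"ax":0,"ay":0,"az":1},{"claw":-1,"dx":0,"dy":0,"dz":0,"ax":0,"ay":0,"az":1},{"claw":-1,"dx":0,"dy":0,"dz":0,"ax":0,"ay":0,"az":1},{"claw":-1,"dx":0,"dy":0,"dz":0,"ax":0,"ay":0,"az":0}]'
python3 -c "
from h import *
snap('w3')"
```

```text
time: 10.08
ee_pos: [0.406, 0.1318, 0.0988]
eef_rot: [0.221, 0.975, 0.0, -0.001]
ft_force: [0.7, 0.1, 1.8]
width: 0.0861
grip_force: 0.0
time: 10.75
ee_pos: [0.4068, 0.1314, 0.0983]
eef_rot: [0.601, 0.799, -0.0, 0.0]
ft_force: [0.5, -0.3, 0.2]
width: 0.0874
grip_force: 0.0
time: 11.42
ee_pos: [0.4068, 0.1314, 0.0983]
eef_rot: [0.848, 0.531, 0.0, 0.0]
ft_force: [-0.2, -0.4, -0.0]
width: 0.0869
grip_force: 0.0
11.4167 [0.4068 0.1314 0.0983] yaw of tool y -25.908353642400584 -0.9761653040147094
```

View pics/w3.png

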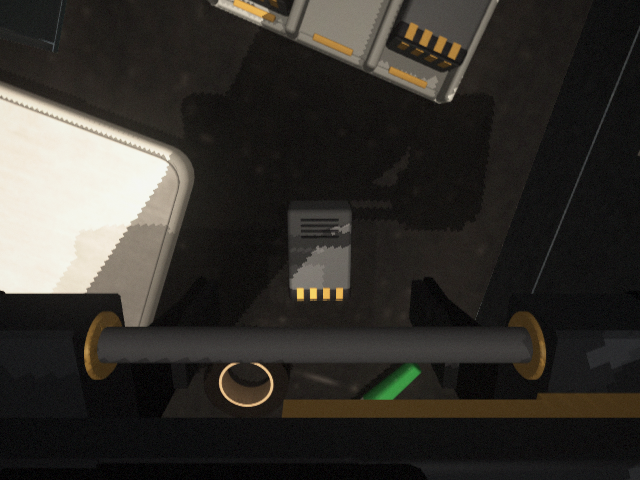

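```bash
python3 -m crank '[{"claw":-1,"dx":0,"dy":0,"dz":1,"ax":0,"ay":0,"az":0},{"claw":-1,"dx":0,"dy":0,"dz":1,"ax":0,"ay":0,"az":0},{"claw":-1,"dx":0,"dy":0,"dz":0.6,"ax":0,"ay":0,"az":0},{"claw":-1,"dx":0,"dy":0,"dz":0.18,"ax":0,"ay":0,"az":0},{"claw":1,"dx":0,"dy":0,"dz":0,"ax":0,"ay":0,"az":0},{"claw":1,"dx":0,"dy":0,"dz":0,"ax":0,"ay":0,"az":0},{"claw":1,"dx":0,"dy":0,"dz":0,"ax":0,"ay":0,"az":0},{"claw":1,"dx":0,"dy":0,"dz":0,"ax":0,"ay":0,"az":0}]' 20
python3 -m crank '[{"claw":1,"dx":0,"dy":0,"dz":0,"ax":0,"ay":0,"az":0},{"claw":1,"dx":0,"dy":0,"dz":0,"ax":0,"ay":0,"az":0},{"claw":1,"dx":0,"dy":0,"dz":0,"ax":0,"ay":0,"az":0},{"claw":1,"dx":0,"dy":0,"dz":0,"ax":0,"ay":0,"az":0},{"claw":1,"dx":0,"dy":0,"dz":0,"ax":0,"ay":0,"az":0},{"claw":1,"dx":0,"dy":0,"dz":0,"ax":0,"ay":0,"az":0}]' 20
```

```text
time: 12.13
ee_pos: [0.4078, 0.1314, 0.016]
eef_rot: [0.846, 0.533, 0.001, 0.001]
ft_force: [-0.3, -0.3, 0.7]
width: 0.0681
grip_force: 0.0
time: 12.63
ee_pos: [0.4071, 0.1312, 0.015]
eef_rot: [0.846, 0.533, 0.0, 0.0]
ft_force: [0.5, -1.3, 2.4]
width: 0.0376
grip_force: 20.0
```

```bash
python3 -m crank '[{"claw":1,"dx":0,"dy":0,"dz":-0.8,"ax":0,"ay":0,"az":0},{"claw":1,"dx":0,"dy":0,"dz":-1,"ax":0,"ay":0,"az":0},{"claw":1,"dx":0,"dy":0,"dz":-1,"ax":0,"ay":0,"az":0},{"claw":1,"dx":0,"dy":0,"dz":-1,"ax":0,"ay":0,"az":0},{"claw":1,"dx":0,"dy":0,"dz":-1,"ax":0,"ay":0,"az":0},{"claw":1,"dx":0,"dy":0,"dz":-1,"ax":0,"ay":0,"az":0},{"claw":1,"dx":0,"dy":0,"dz":-1,"ax":0,"ay":0,"az":0},{"claw":1,"dx":0,"dy":0,"dz":-1,"ax":0,"ay":0,"az":0}]'
python3 -m crank '[{"claw":1,"dx":-0.85,"dy":0.52,"dz":0,"ax":0,"ay":0,"az":0},{"claw":1,"dx":-0.85,"dy":0.52,"dz":0,"ax":0,"ay":0,"az":0},{"claw":1,"dx":-0.85,"dy":0.52,"dz":0,"ax":0,"ay":0,"az":0},{"claw":1,"dx":-0.85,"dy":0.52,"dz":0,"ax":0,"ay":0,"az":0},{"claw":1,"dx":-0.85,"dy":0.52,"dz":0,"ax":0,"ay":0,"az":0},{"claw":1,"dx":-0.85,"dy":0.52,"dz":0,"ax":0,"ay":0,"az":0},{"claw":1,"dx":-0.85,"dy":0.52,"dz":0,"ax":0,"ay":0,"az":0},{"claw":1,"dx":-0.85,"dy":0.52,"dz":0,"ax":0,"ay":0,"az":0}]'
python3 -m crank '[{"claw":1,"dx":-0.85,"dy":0.52,"dz":0,"ax":0,"ay":0,"az":0},{"claw":1,"dx":-0.85,"dy":0.52,"dz":0,"ax":0,"ay":0,"az":0},{"claw":1,"dx":0,"dy":0,"dz":0,"ax":0,"ay":0,"az":0},{"claw":1,"dx":0,"dy":0,"dz":0,"ax":0,"ay":0,"az":0}]'
python3 -c "
from h import *
snap('w4')"
```

```text
time: 13.3
ee_pos: [0.4063, 0.1315, 0.2501]
eef_rot: [0.846, 0.533, -0.0, 0.0]
ft_force: [1.0, -0.5, -1.8]
width: 0.0377
grip_force: 20.0
time: 13.97
ee_pos: [0.4307, -0.1078, 0.2485]
eef_rot: [0.846, 0.533, -0.0, -0.0]
ft_force: [1.3, -0.5, -1.3]
width: 0.0381
grip_force: 20.0
time: 14.3
ee_pos: [0.4367, -0.1671, 0.2481]
eef_rot: [0.847, 0.531, -0.0, -0.001]
ft_force: [-0.3, 1.3, -1.3]
width: 0.0376
grip_force: 20.0
14.3 [ 0.4367 -0.1671  0.2481] yaw of tool y -25.786451614193922 -0.17853200863599336
```

View pics/w4.png

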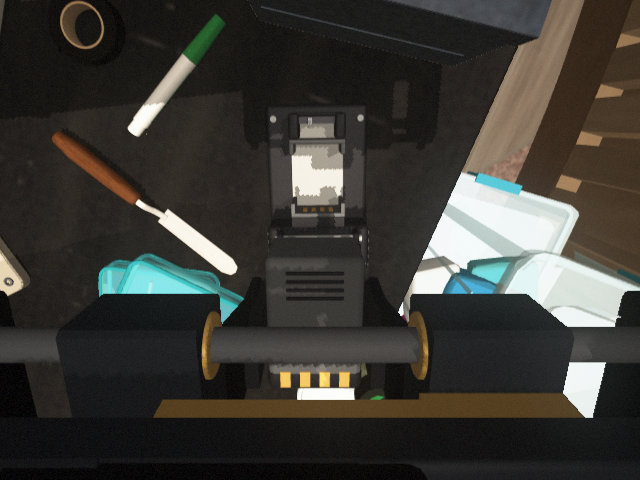

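The open well (light floor) sits around cols 292–343, rows 150–208, with the held pack below it. I'll enlarge it.

Run:
```python
import cv2
i=cv2.imread("pics/w4.png");cv2.imwrite("pics/w4c.png",cv2.resize(cv2.convertScaleAbs(i[95:245,255:380],alpha=1.6,beta=15),None,fx=4,fy=4,interpolation=2))
```

```text
(no output)
```

View pics/w4c.png

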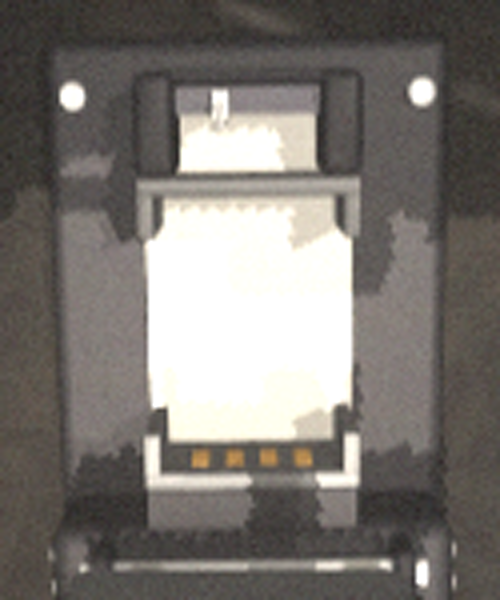

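Run:
```python
from h import *
f=lambda x,y:(255+x/4-.375,95+y/4-.375)
P=np.array([.4367,-.1671]);t=np.radians(-25.79+90);X=np.array([np.cos(t),np.sin(t)]);Y=np.array([np.cos(t-np.pi/2),np.sin(t-np.pi/2)])
def tl(px,z):
    d=ray("wrist",f(*px),z)[:2]-P;return (1e3*np.array([d@X,d@Y])).round(2)
for n,p,z in [("floorend",(251,440),.018),("rimH",(251,473),.054),("rimHout",(251,488),.054),("rimF",(251,197),.054),("rimFout",(251,178),.054),("floorL",(149,330),.018),("floorR",(353,330),.018),("edgeL",(60,330),.018),("edgeR",(441,330),.018),("rimHl",(146,475),.054),("rimHr",(359,475),.054),("rimFl",(137,185),.054),("rimFr",(360,185),.054),("ax1",(62,120),.018),("ax2",(66,440),.018),("bx1",(441,120),.018),("bx2",(440,440),.018),("top l",(72,96),.018),("top r",(422,91),.018)]:print(n,tl(p,z))
# held pack top corners (tool frame) check: contact side rows
```

```text
floorend [-1.5   2.49]
rimH [-1.61  2.34]
rimHout [-5.12  2.35]
rimF [59.65  2.19]
rimFout [63.64  2.18]
floorL [ 25.91 -22.56]
floorR [25.95 27.39]
edgeL [ 25.9  -44.36]
edgeR [25.97 48.93]
rimHl [ -2.1  -21.59]
rimHr [-2.05 26.94]
rimFl [ 62.16 -22.46]
rimFr [62.19 25.73]
ax1 [ 75.35 -42.29]
ax2 [ -1.54 -43.74]
bx1 [75.39 47.1 ]
bx2 [-1.45 49.69]
top l [ 80.78 -39.77]
top r [81.93 42.4 ]
```

Run:
```python
from h import *
P=np.array([.4367,-.1671,.2481]);R=Ro.from_quat([.847,.531,0,-.001]).as_matrix()
for p in [(29,-19,-15),(29,19,-15),(29,-19,15),(29,19,15),(-29,-19,-15),(-29,19,-15)]:
    print(p,proj("wrist",P+R@(np.array(p)/1e3)).round(1))
i=cv2.imread("pics/w4.png");cv2.imwrite("pics/w4d.png",cv2.resize(cv2.convertScaleAbs(i[220:400,240:390],alpha=2,beta=20),None,fx=3.3,fy=3.3,interpolation=2))
```

```text
(29, -19, -15) [263.1 259.3]
(29, 19, -15) [364.6 259.5]
(29, -19, 15) [271.6 236.5]
(29, 19, 15) [356.4 236.6]
(-29, -19, -15) [268.2 390.5]
(-29, 19, -15) [359.4 390.6]
```

View pics/w4d.png

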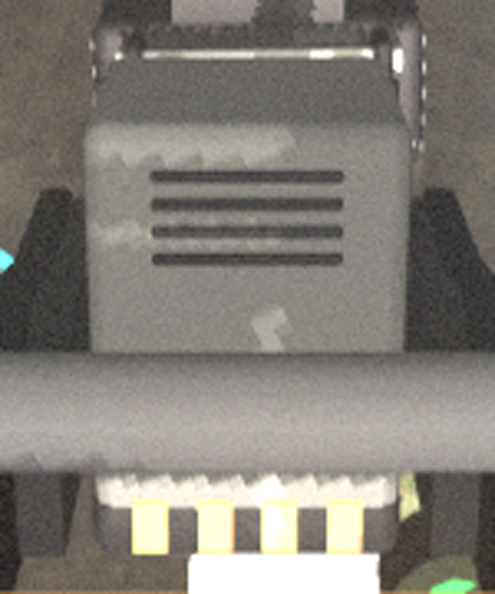

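```bash
python3 -m crank '[{"claw":1,"dx":0.48,"dy":0.035,"dz":0,"ax":0,"ay":0,"az":0},{"claw":1,"dx":0.47,"dy":0.035,"dz":0,"ax":0,"ay":0,"az":-0.12},{"claw":1,"dx":0,"dy":0,"dz":1,"ax":0,"ay":0,"az":0},{"claw":1,"dx":0,"dy":0,"dz":1,"ax":0,"ay":0,"az":0},{"claw":1,"dx":0,"dy":0,"dz":1,"ax":0,"ay":0,"az":0},{"claw":1,"dx":0,"dy":0,"dz":1,"ax":0,"ay":0,"az":0},{"claw":1,"dx":0,"dy":0,"dz":1,"ax":0,"ay":0,"az":0},{"claw":1,"dx":0,"dy":0,"dz":0.6,"ax":0,"ay":0,"az":0}]'
python3 -m crank '[{"claw":1,"dx":0,"dy":0,"dz":0,"ax":0,"ay":0,"az":0},{"claw":1,"dx":0,"dy":0,"dz":0,"ax":0,"ay":0,"az":0},{"claw":1,"dx":0,"dy":0,"dz":0,"ax":0,"ay":0,"az":0}]'
python3 -c "
from h import *
snap('w5')
i=cv2.imread('pics/w5.png');cv2.imwrite('pics/w5c.png',cv2.convertScaleAbs(i[100:420,140:500],alpha=1.8,beta=20))"
```

```text
time: 15.02
ee_pos: [0.4505, -0.1389, 0.0783]
eef_rot: [0.842, 0.539, -0.001, -0.001]
ft_force: [0.3, -0.3, -1.6]
width: 0.038
grip_force: 20.0
time: 15.27
ee_pos: [0.4525, -0.1406, 0.0823]
eef_rot: [0.843, 0.539, 0.001, 0.001]
ft_force: [0.2, 0.4, -2.0]
width: 0.0378
grip_force: 20.0
15.2667 [ 0.4525 -0.1406  0.0823] yaw of tool y -24.827927419773296 -0.3742256807332206
```

View pics/w5c.png

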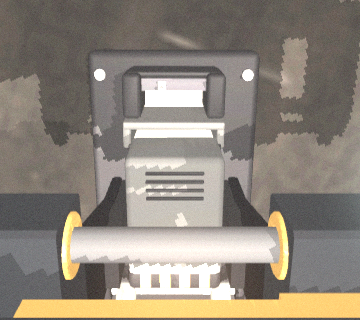

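```bash
python3 -m crank '[{"claw":1,"dx":0,"dy":0,"dz":0,"ax":0,"ay":0,"az":0},{"claw":1,"dx":0,"dy":0,"dz":0,"ax":0,"ay":0,"az":0},{"claw":1,"dx":0,"dy":0,"dz":0,"ax":0,"ay":0,"az":0},{"claw":1,"dx":0,"dy":0,"dz":0,"ax":0,"ay":0,"az":0}]'
python3 -m crank '[{"claw":1,"dx":0,"dy":0,"dz":0,"ax":0,"ay":0,"az":0},{"claw":1,"dx":0,"dy":0,"dz":0,"ax":0,"ay":0,"az":0},{"claw":1,"dx":0,"dy":0,"dz":0,"ax":0,"ay":0,"az":0}]'
```

```text
time: 15.65
ee_pos: [0.4516, -0.1415, 0.0813]
eef_rot: [0.843, 0.538, 0.0, 0.0]
ft_force: [-0.0, -0.0, -1.0]
width: 0.038
grip_force: 20.0
time: 15.9
ee_pos: [0.4514, -0.1413, 0.0809]
eef_rot: [0.843, 0.538, -0.0, 0.0]
ft_force: [0.6, -0.1, -2.4]
width: 0.0382
grip_force: 20.0
```

```bash
python3 -m crank '[{"claw":1,"dx":-0.027,"dy":0,"dz":0.3,"ax":0,"ay":0,"az":0},{"claw":1,"dx":0,"dy":0,"dz":0.3,"ax":0,"ay":0,"az":0},{"claw":1,"dx":0,"dy":0,"dz":0.15,"ax":0,"ay":0,"az":0},{"claw":1,"dx":0,"dy":0,"dz":0.1,"ax":0,"ay":0,"az":0},{"claw":1,"dx":0,"dy":0,"dz":0.1,"ax":0,"ay":0,"az":0},{"claw":1,"dx":0,"dy":0,"dz":0.05,"ax":0,"ay":0,"az":0},{"claw":1,"dx":0,"dy":0,"dz":0,"ax":0,"ay":0,"az":0}]'
python3 -m crank '[{"claw":1,"dx":0,"dy":0,"dz":0,"ax":0,"ay":0,"az":0},{"claw":1,"dx":0,"dy":0,"dz":0,"ax":0,"ay":0,"az":0}]'
```

```text
time: 16.48
ee_pos: [0.451, -0.1419, 0.0506]
eef_rot: [0.843, 0.538, -0.0, -0.0]
ft_force: [-0.2, 0.4, -1.5]
width: 0.0381
grip_force: 20.0
time: 16.65
ee_pos: [0.4513, -0.142, 0.0511]
eef_rot: [0.843, 0.538, 0.0, 0.0]
ft_force: [0.6, -0.0, -1.6]
width: 0.0381
grip_force: 20.0
```

Inside the walls with no contact force; lowering the rest gently.

```bash
python3 -m crank '[{"claw":1,"dx":0,"dy":0,"dz":0.12,"ax":0,"ay":0,"az":0},{"claw":1,"dx":0,"dy":0,"dz":0.12,"ax":0,"ay":0,"az":0},{"claw":1,"dx":0,"dy":0,"dz":0.1,"ax":0,"ay":0,"az":0},{"claw":1,"dx":0,"dy":0,"dz":0.08,"ax":0,"ay":0,"az":0},{"claw":1,"dx":0,"dy":0,"dz":0.05,"ax":0,"ay":0,"az":0},{"claw":1,"dx":0,"dy":0,"dz":0.03,"ax":0,"ay":0,"az":0},{"claw":1,"dx":0,"dy":0,"dz":0.02,"ax":0,"ay":0,"az":0},{"claw":1,"dx":0,"dy":0,"dz":0,"ax":0,"ay":0,"az":0}]'
python3 -m crank '[{"claw":1,"dx":0,"dy":0,"dz":0.03,"ax":0,"ay":0,"az":0},{"claw":1,"dx":0,"dy":0,"dz":0.02,"ax":0,"ay":0,"az":0},{"claw":1,"dx":0,"dy":0,"dz":0,"ax":0,"ay":0,"az":0}]'
```

```text
time: 17.32
ee_pos: [0.4511, -0.142, 0.0352]
eef_rot: [0.843, 0.538, 0.0, 0.0]
ft_force: [-0.2, -0.2, -2.4]
width: 0.038
grip_force: 20.0
time: 17.57
ee_pos: [0.451, -0.142, 0.0337]
eef_rot: [0.843, 0.538, -0.0, 0.0]
ft_force: [-0.3, -0.1, -1.5]
width: 0.0377
grip_force: 20.0
```

```bash
python3 -m crank '[{"claw":1,"dx":0,"dy":0,"dz":0.02,"ax":0,"ay":0,"az":0},{"claw":1,"dx":0,"dy":0,"dz":0.02,"ax":0,"ay":0,"az":0},{"claw":1,"dx":0,"dy":0,"dz":0,"ax":0,"ay":0,"az":0}]'
```

```text
time: 17.82
ee_pos: [0.4512, -0.1421, 0.033]
eef_rot: [0.843, 0.538, -0.0, 0.0]
ft_force: [-3.5, 0.3, 7.2]
width: 0.038
grip_force: 20.0
```

```bash
python3 -m crank '[{"claw":-1,"dx":0,"dy":0,"dz":0,"ax":0,"ay":0,"az":0},{"claw":-1,"dx":0,"dy":0,"dz":0,"ax":0,"ay":0,"az":0},{"claw":-1,"dx":0,"dy":0,"dz":0,"ax":0,"ay":0,"az":0},{"claw":-1,"dx":0,"dy":0,"dz":0,"ax":0,"ay":0,"az":0},{"claw":-1,"dx":0,"dy":0,"dz":-0.3,"ax":0,"ay":0,"az":0},{"claw":-1,"dx":0,"dy":0,"dz":-0.6,"ax":0,"ay":0,"az":0},{"claw":-1,"dx":0,"dy":0,"dz":-1,"ax":0,"ay":0,"az":0},{"claw":-1,"dx":0,"dy":0,"dz":-1,"ax":0,"ay":0,"az":0}]'
python3 -m crank '[{"claw":1,"dx":0,"dy":0,"dz":-1,"ax":0,"ay":0,"az":0},{"claw":1,"dx":0,"dy":0,"dz":-1,"ax":0,"ay":0,"az":0},{"claw":1,"dx":0,"dy":0,"dz":-1,"ax":0,"ay":0,"az":0},{"claw":1,"dx":0,"dy":0,"dz":-1,"ax":0,"ay":0,"az":0},{"claw":1,"dx":0,"dy":0,"dz":-0.6,"ax":0,"ay":0,"az":0},{"claw":1,"dx":0,"dy":0,"dz":0,"ax":0,"ay":0,"az":0},{"claw":1,"dx":0,"dy":0,"dz":0,"ax":0,"ay":0,"az":0},{"claw":1,"dx":0,"dy":0,"dz":0,"ax":0,"ay":0,"az":0}]' 10
python3 - <<'E'
from h import *
from bench import r
c=r.camera("top");np.savez("top2.npz",**c)
for n in("top","top2"):
    i=np.load(n+".npz")["color"]
    print(n,[[n2,[int(v) for v in i[int(q[1]),int(q[0])]]] for n2,q in(("press",proj("top",(.4715,-.1005,.067))),("medbay",proj("top",(.494,.261,.034))),("longbay",proj("top",(.462,.296,.034))),("shortbay",proj("top",(.526,.227,.034))))])
E
```

```text
time: 18.48
ee_pos: [0.4505, -0.1414, 0.1207]
eef_rot: [0.843, 0.538, -0.0, -0.001]
ft_force: [-0.1, -0.1, 0.2]
width: 0.0822
grip_force: 0.0
time: 19.15
ee_pos: [0.4506, -0.1418, 0.2571]
eef_rot: [0.843, 0.538, -0.0, -0.0]
ft_force: [1.0, 0.2, -0.6]
width: 0.0419
grip_force: 0.0
top [['press', [205, 201, 190]], ['medbay', [141, 140, 136]], ['longbay', [140, 138, 134]], ['shortbay', [141, 140, 135]]]
top2 [['press', [159, 156, 147]], ['medbay', [225, 223, 210]], ['longbay', [141, 140, 135]], ['shortbay', [144, 142, 138]]]
```

```bash
python3 -m crank '[{"claw":1,"dx":-0.94,"dy":0,"dz":0,"ax":0,"ay":0,"az":0},{"claw":1,"dx":-0.94,"dy":0,"dz":0,"ax":0,"ay":0,"az":0},{"claw":1,"dx":-0.94,"dy":0,"dz":0,"ax":0,"ay":0,"az":0},{"claw":1,"dx":-0.94,"dy":0,"dz":0,"ax":0,"ay":0,"az":0},{"claw":1,"dx":0,"dy":0,"dz":0.8,"ax":0,"ay":0,"az":0},{"claw":1,"dx":0,"dy":0,"dz":1,"ax":0,"ay":0,"az":0},{"claw":1,"dx":0,"dy":0,"dz":1,"ax":0,"ay":0,"az":0},{"claw":1,"dx":0,"dy":0,"dz":0.6,"ax":0,"ay":0,"az":0}]'
python3 -m crank '[{"claw":1,"dx":0.4,"dy":0,"dz":0,"ax":0,"ay":0,"az":0},{"claw":1,"dx":0.4,"dy":0,"dz":0,"ax":0,"ay":0,"az":0},{"claw":1,"dx":0.4,"dy":0,"dz":0,"ax":0,"ay":0,"az":0},{"claw":1,"dx":0.37,"dy":0,"dz":0,"ax":0,"ay":0,"az":0},{"claw":1,"dx":0.37,"dy":0,"dz":0.03,"ax":0,"ay":0,"az":0},{"claw":1,"dx":0.37,"dy":0,"dz":0.03,"ax":0,"ay":0,"az":0},{"claw":1,"dx":0.37,"dy":0,"dz":0.05,"ax":0,"ay":0,"az":0},{"claw":1,"dx":0.36,"dy":0,"dz":0.07,"ax":0,"ay":0,"az":0}]'
```

```text
time: 19.87
ee_pos: [0.4017, -0.2433, 0.1518]
eef_rot: [0.843, 0.538, -0.001, -0.002]
ft_force: [-1.1, -0.5, -1.5]
width: 0.0003
grip_force: 0.0
time: 20.53
ee_pos: [0.4417, -0.161, 0.1495]
eef_rot: [0.843, 0.538, -0.0, -0.0]
ft_force: [-0.1, -0.9, -0.3]
width: 0.0005
grip_force: 0.6
```

```bash
python3 -m crank '[{"claw":1,"dx":0.31,"dy":0,"dz":0.13,"ax":0,"ay":0,"az":0},{"claw":1,"dx":0.31,"dy":0,"dz":0.15,"ax":0,"ay":0,"az":0},{"claw":1,"dx":0.31,"dy":0,"dz":0.18,"ax":0,"ay":0,"az":0},{"claw":1,"dx":0.25,"dy":0,"dz":0.25,"ax":0,"ay":0,"az":0},{"claw":1,"dx":0.23,"dy":0,"dz":0.29,"ax":0,"ay":0,"az":0},{"claw":1,"dx":0.22,"dy":0,"dz":0.31,"ax":0,"ay":0,"az":0},{"claw":1,"dx":0.25,"dy":0,"dz":0.4,"ax":0,"ay":0,"az":0},{"claw":1,"dx":0.25,"dy":0,"dz":0.4,"ax":0,"ay":0,"az":0}]'
python3 -m crank '[{"claw":1,"dx":0.16,"dy":0,"dz":0.1,"ax":0,"ay":0,"az":0},{"claw":1,"dx":0,"dy":0,"dz":0.1,"ax":0,"ay":0,"az":0},{"claw":1,"dx":0,"dy":0,"dz":0,"ax":0,"ay":0,"az":0}]'
```

```text
time: 21.2
ee_pos: [0.4687, -0.1033, 0.086]
eef_rot: [0.843, 0.538, -0.0, -0.0]
ft_force: [0.5, -1.4, 1.4]
width: 0.0003
grip_force: 0.7
time: 21.45
ee_pos: [0.4707, -0.0988, 0.0805]
eef_rot: [0.843, 0.538, -0.0, -0.0]
ft_force: [-1.1, 0.3, 0.8]
width: 0.0006
grip_force: 0.4
```

```bash
python3 -m crank '[{"claw":1,"dx":0,"dy":0,"dz":0.1,"ax":0,"ay":0,"az":0},{"claw":1,"dx":0,"dy":0,"dz":0.1,"ax":0,"ay":0,"az":0},{"claw":1,"dx":0,"dy":0,"dz":0.07,"ax":0,"ay":0,"az":0},{"claw":1,"dx":0,"dy":0,"dz":0,"ax":0,"ay":0,"az":0}]'
python3 -m crank '[{"claw":1,"dx":0,"dy":0,"dz":0.05,"ax":0,"ay":0,"az":0},{"claw":1,"dx":0,"dy":0,"dz":0,"ax":0,"ay":0,"az":0}]'
```

```text
time: 21.78
ee_pos: [0.471, -0.0996, 0.0727]
eef_rot: [0.843, 0.538, 0.0, 0.0]
ft_force: [0.5, -0.3, 1.1]
width: 0.0006
grip_force: 0.5
time: 21.95
ee_pos: [0.4711, -0.0997, 0.0715]
eef_rot: [0.843, 0.538, 0.0, 0.0]
ft_force: [-0.4, 0.1, 3.6]
width: 0.0002
grip_force: 2.2
```

```bash
python3 -m crank '[{"claw":1,"dx":0,"dy":0,"dz":0.04,"ax":0,"ay":0,"az":0},{"claw":1,"dx":0,"dy":0,"dz":0,"ax":0,"ay":0,"az":0}]'
```

```text
time: 22.12
ee_pos: [0.4713, -0.0997, 0.0712]
eef_rot: [0.843, 0.538, -0.0, 0.001]
ft_force: [-4.6, 0.0, 16.3]
width: 0.0007
grip_force: 8.1
```

```bash
python3 -m crank '[{"claw":1,"dx":0,"dy":0,"dz":-0.2,"ax":0,"ay":0,"az":0},{"claw":1,"dx":0,"dy":0,"dz":-0.3,"ax":0,"ay":0,"az":0},{"claw":1,"dx":0,"dy":0,"dz":-1,"ax":0,"ay":0,"az":0},{"claw":1,"dx":0,"dy":0,"dz":-1,"ax":0,"ay":0,"az":0},{"claw":1,"dx":0,"dy":0,"dz":-1,"ax":0,"ay":0,"az":0},{"claw":1,"dx":0,"dy":0,"dz":-1,"ax":0,"ay":0,"az":0},{"claw":1,"dx":0,"dy":0,"dz":-1,"ax":0,"ay":0,"az":0},{"claw":1,"dx":0,"dy":0,"dz":-1,"ax":0,"ay":0,"az":0}]'
python3 -m crank '[{"claw":1,"dx":1,"dy":0,"dz":0,"ax":0,"ay":0,"az":0},{"claw":1,"dx":1,"dy":0,"dz":0,"ax":0,"ay":0,"az":0},{"claw":1,"dx":1,"dy":0,"dz":0,"ax":0,"ay":0,"az":0},{"claw":1,"dx":1,"dy":0,"dz":0,"ax":0,"ay":0,"az":0},{"claw":1,"dx":0,"dy":-1,"dz":0,"ax":0,"ay":0,"az":0},{"claw":1,"dx":0,"dy":0,"dz":0,"ax":0,"ay":0,"az":0},{"claw":1,"dx":0,"dy":0,"dz":0,"ax":0,"ay":0,"az":0},{"claw":1,"dx":0,"dy":0,"dz":0,"ax":0,"ay":0,"az":0}]'
python3 -m crank '[{"claw":1,"dx":0,"dy":0,"dz":0,"ax":0,"ay":0,"az":0},{"claw":1,"dx":0,"dy":0,"dz":0,"ax":0,"ay":0,"az":0},{"claw":1,"dx":0,"dy":0,"dz":0,"ax":0,"ay":0,"az":0},{"claw":1,"dx":0,"dy":0,"dz":0,"ax":0,"ay":0,"az":0},{"claw":1,"dx":0,"dy":0,"dz":0,"ax":0,"ay":0,"az":0},{"claw":1,"dx":0,"dy":0,"dz":0,"ax":0,"ay":0,"az":0},{"claw":1,"dx":0,"dy":0,"dz":0,"ax":0,"ay":0,"az":0},{"claw":1,"dx":0,"dy":0,"dz":0,"ax":0,"ay":0,"az":0}]'
python3 - <<'E'
from h import *
from bench import r
for n in("top","side"):
    a=np.load(n+".npz")["color"].astype(int);b=r.camera(n)["color"].astype(int)
    for X in ((.4715,-.1005,.067),(.4865,-.07+.005,.067),(.46,-.124,.067),(.435,-.177,.067),(.434,-.183,.12)):
        q=proj(n,X).round().astype(int);print(n,X,a[q[1],q[0]],b[q[1],q[0]])
E
```

```text
time: 22.78
ee_pos: [0.4705, -0.099, 0.267]
eef_rot: [0.843, 0.538, 0.0, 0.0]
ft_force: [-0.0, -0.5, 0.1]
width: 0.0006
grip_force: 0.0
time: 23.45
ee_pos: [0.4943, 0.0215, 0.2656]
eef_rot: [0.843, 0.538, 0.0, 0.001]
ft_force: [-1.1, 0.1, -0.6]
width: 0.0006
grip_force: 0.0
time: 24.12
ee_pos: [0.4943, 0.0222, 0.265]
eef_rot: [0.843, 0.538, -0.0, 0.0]
ft_force: [-0.8, 0.1, 0.4]
width: 0.001
grip_force: 0.0
top (0.4715, -0.1005, 0.067) [212 209 196] [213 198 167]
top (0.4865, -0.065, 0.067) [44 42 40] [226 216 183]
top (0.46, -0.124, 0.067) [177 174 164] [172 160 135]
top (0.435, -0.177, 0.067) [224 221 210] [226 223 212]
top (0.434, -0.183, 0.12) [163 162 156] [164 163 157]
side (0.4715, -0.1005, 0.067) [160 152 140] [163 155 145]
side (0.4865, -0.065, 0.067) [51 53 50] [52 49 48]
side (0.46, -0.124, 0.067) [138 132 124] [139 131 124]
side (0.435, -0.177, 0.067) [195 187 173] [196 187 173]
side (0.434, -0.183, 0.12) [50 45 42] [39 32 26]
```

```bash
python3 -c "
from bench import r
print(r.close_job())"
```

```text
the job is handed in; nothing more can be done
None
```

I handed the job in at about 24 s: the hatch was pressed open, the 58 mm pack was lowered into the well with its contacts toward the hinge, and the hatch was pressed back down. Nearly 2 s after release the cameras showed it shut. The other two packs stayed in the tray, but no verdict came back, and I did not view the seated pack; its seating rests on the floor contact force at the expected height.

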